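# Fill the two gaps in the seed-canister tin

### The job

Pack away the two green seed canisters standing loose on the shelf: put one in each of the two gaps in the round tin, so that both sit among the others, upright and flat on the tin's bottom. Leave the wide orange canister standing where it is; it does not belong in this tin.

Things in the scene. Friction and masses are not known exactly. Their poses are not given: they have to be found in the camera images.
- tin: Round open steel tin, fixed: outer diameter 188, inner 182, wall 24 high, bottom 3 thick (mm). Origin: centre of its underside, on the shelf; z up. Holds five loose green canisters like a and b, 60 mm centre to centre: one in the middle, four in the ring at 60, 120, 240, 300 deg from its +x. The two gaps are centred 60 mm from the origin along +x and -x. The packed ones can be nudged a little.
- canister_a: Loose green steel canister with pale-wood knob, upright on the shelf outside the tin; a and b are alike, either fits either gap. Body 54 mm diameter, 22 mm high, bottom edge tapering in 3 mm over the lowest 4 mm. Knob: plain cylinder 18 mm diameter on the top's centre, from 22 to 54 mm above the underside. 85 to 170 g. Origin: centre of the underside; z up along the knob.
- canister_b: Loose green steel canister with pale-wood knob, upright on the shelf outside the tin; a and b are alike, either fits either gap. Body 54 mm diameter, 22 mm high, bottom edge tapering in 3 mm over the lowest 4 mm. Knob: plain cylinder 18 mm diameter on the top's centre, from 22 to 54 mm above the underside. 85 to 170 g. Origin: centre of the underside; z up along the knob.
- wide_canister: Wide orange plastic canister with a black knob, a bystander of another size: body 84 mm in diameter, 22 mm high, knob 18 mm in diameter from 22 to 54 mm above the underside, 220 g. Too wide for the gaps. Origin: centre of the underside, z up. It stands on the shelf among the loose green ones.
Not all that is in view belongs to the job. Leave any blue or red look-alike of the canister_b alone. Several things look just like the tin: the one meant starts farthest to the robot's right.

How it is judged:
By the outcome, as a careful person would: the job done as asked, in the order asked, and still so for the second after the job is handed in, with the robot touching nothing.
It also fails if it takes over 53 s, if anything falls off the work surface, if the arm or the gripper's body presses on something with over 40 N, if the wrist force passes 120 N, or if a joint passes its speed limit or range.

### The arm

A 6-joint arm with a two-finger parallel gripper is mounted at the origin on the work surface. World frame = base frame: x ahead of the robot, y to its left, z up, the work surface at z = 0. Lengths are in mm, angles in rad, forces in N, time in s.
With the tool pointing down it reaches from about 350 to 800 mm from the base axis. Payload 7.3 kg.
Tool frame: the origin (TCP) lies at the very end of the fingers, on their centre line; the grasp point (between the pads) lies 19 mm behind it; z points along the fingers, y is the line along which they close (so a half turn about z gives the same grasp; the last joint's range is limited). The gripper opens to 85 mm and grips with 20 to 120 N. Pads are 22 mm wide; open, the fingers measure 114 mm over their backs; the gripper's body (76 mm by 85 mm) begins 54 mm behind the grasp point. The pads swing forward as they close: fully open they stand 13 mm farther back than shut.
Start: joints at [-1.387, 0.342, 1.524, -0, 1.275, -0.146], TCP at [170.046, -496.718, 231.322] pointing down, gripper open.
Joint ranges: [-2.53, 2.53], [-0.77, 2.02], [0.04, 2.7], [-1, 4.14], [0.28, 2.66], [-3.11, 3.11]. Speed limits (rad/s): [2.57, 2.57, 3.14, 3.14, 3.14, 3.14].

### API

Orientations are given as a unit quaternion [x, y, z, w].
In Python, from rig import ctrl, cams gives the robot as it stands. The module is installed in compiled form; this text tells all that it offers.
- The arm moves only by the shell command python3 -m pendant 'ROWS' [FORCE]. ROWS is JSON, a list of rows, each a list of 3 entries, a list of its own where there are three numbers: the shift along the tool's x, y, z scaled (see below), then the turn, a rotation vector about the tool's x, y, z scaled (see below), then the opening, from -1 (shut) to 1 (fully open). In form: [[[tx, ty, tz], [ax, ay, az], jaw], ...]. A call has 1 to 5 rows; each row shifts and turns the commanded pose from where the row before left it, along the tool's axes as they then stand; what a row does not reach is not made up. The controller multiplies each number of a shift by 6 cm and each number of a turn by 6 degrees. A row lasts 1/8 s, in which the tool goes at most 62.5 mm and 10.7 degrees, less where a joint would pass 70% of its speed; a pose out of reach is approached as far as the arm can. A call with a number of a shift or a turn outside -1 to 1 is refused whole. A call with a gripper value outside its range is refused whole. The fingers move at their own pace and stop on an object; FORCE is the grip in N (left out, the last holds). Time passes only in rows, so rows that do not move let the fingers close. It gives the time, the measured TCP pose, the force, the opening and the grip force at its end, in the units of the state.
- ctrl.observe(): the state, without advancing time (a new reading comes with each control period).
- cams.grab_frame(name): name is "scene" or "side" or "wrist"; returns (picture, depth): 384x512x3 uint8, red, green, blue; 384x512 float32, mm along the optical axis (not along the pixel's ray), 0 where there is no reading.
- cams.camera_info(name): a dict with "camera_matrix" (3x3 intrinsics, pixels), "cam_to_world" (4x4, takes a point from camera to world coordinates). Camera axes: x right, y up, looking along -z (the intrinsics and any distortion apply to the point x, -y, -z); pixel columns grow to the right and rows downward; lengths in mm; the calibration is good to about 2 mm. A picture is of the moment at which its call begins: read the wrist's pose just before it. camera_info takes no time and is no camera call; for the wrist camera it gives the pose at the moment of the call.
- ctrl.job_done(): hands the job in; it is judged then, once.
The state is a dict: "clock": time; "qpos": joint angles; "joint_vel": joint speeds; "tau": joint torques, N m; "eef_pos": TCP position; "eef_rot": TCP orientation; "force": force on the tool from outside, world axes, zero at the start; "moment": the same for the moment, N m; "width": finger opening in mm; "grip_force": force on a finger pad.
Only numpy, scipy, OpenCV 4.12 (cv2) and the standard library are available. Lean on these libraries where they do the work, as an engineer would, in place of code of your own. Each camera call takes 0.05 s, during which the arm holds its last target. There are 200 camera calls.

## Working session

There is one attempt and no reset: what is moved stays moved. The work goes in short steps, Python scripts to look and compute and a shell command to move; the robot and the scene stay as the last step left them, time stands still between calls to the robot, and variables do not carry over. Pictures are saved under pics/ and viewed, at most 10 in all, crops included, and the job is handed in when it is done.

```bash
mkdir -p pics; cat > h.py <<'E'
import numpy as np, cv2
from rig import ctrl, cams
def grab(n):
    i=cams.camera_info(n); p,d=cams.grab_frame(n); return p,d,np.array(i["camera_matrix"]),np.array(i["cam_to_world"]),i
def world(d,K,T):
    v,u=np.mgrid[:d.shape[0],:d.shape[1]]
    P=np.stack([(u-K[0,2])/K[0,0]*d,-(v-K[1,2])/K[1,1]*d,-d,np.ones_like(d)],-1)
    return (P@T.T)[...,:3]
E
python3 - <<'E'
from h import *
for n in("scene","side"):
    p,d,K,T,i=grab(n); cv2.imwrite(f"pics/{n}1.png",p[...,::-1]); np.savez(f"{n}1.npz",p=p,d=d,K=K,T=T)
    print(n,[k for k in i],T[:3,3].round(),i.get("distortion"))
    W=world(d,K,T); hsv=cv2.cvtColor(p,cv2.COLOR_RGB2HSV)
    # knob tops: z ~54..
    m=((W[...,2]>44)&(W[...,2]<64)&(d>0)).astype(np.uint8)
    c,l,s,ct=cv2.connectedComponentsWithStats(m)
    for k in range(1,c):
        if s[k,4]>8: 
            w=W[l==k]; print(s[k,4],ct[k].round(),w.mean(0).round(),np.median(p[l==k],0))
print(ctrl.observe())
E
```

```text
scene ['camera_matrix', 'cam_to_world'] [1058. -172.  987.] None
24 [4. 1.] [-704. -631.   48.] [83. 60. 38.]
334 [469.  27.] [ 40. 973.  55.] [61.5 42.  32. ]
104 [504.  60.] [235. 984.  53.] [73. 48. 29.]
145 [199.  93.] [ 52. -36.  54.] [87. 82. 74.]
110 [427. 102.] [325. 629.  53.] [96.5 54.  36. ]
123 [456. 136.] [473. 636.  53.] [96. 54. 36.]
141 [407. 150.] [475. 473.  54.] [91. 88. 87.]
170 [493. 163.] [596. 674.  55.] [102.  66.  39.]
504 [485. 206.] [704. 570.  55.] [74. 49. 31.]
40 [166. 180.] [ 351. -206.   52.] [176.  139.5  99. ]
57 [497. 181.] [649. 649.  55.] [156. 152. 135.]
44 [500. 192.] [684. 634.  54.] [113.5  87.   60. ]
44 [301. 201.] [538. 120.  55.] [171. 142. 100.]
41 [213. 201.] [ 462. -101.   53.] [183. 139.  94.]
26 [505. 204.] [719. 624.  55.] [139.  104.5  31. ]
43 [176. 205.] [ 443. -196.   53.] [173. 139.  95.]
50 [316. 216.] [592. 141.  54.] [161.5 136.5 100.5]
46 [294. 219.] [584.  82.  55.] [171.5 143.   98. ]
49 [272. 223.] [575.  24.  55.] [180. 149. 103.]
49 [287. 239.] [630.  45.  55.] [171. 144.  98.]
1408 [472. 276.] [861. 427.  50.] [173. 12
[... 1641 characters left out ...]
] [67. 31. 17.]
{'clock': 0.1, 'qpos': array([-1.38703901e+00,  3.42629497e-01,  1.52491778e+00, -1.83338529e-05,
        1.27540728e+00, -1.45981863e-01]), 'joint_vel': array([ 0.00018081, -0.001845  , -0.00223566,  0.00059287,  0.00061477,
        0.00020808]), 'tau': array([ 1.54517416e-03, -4.34447050e+01, -2.46490824e+01, -1.94916206e-04,
        4.76835557e-03, -1.25418080e-05]), 'eef_pos': array([ 169.95160384, -496.35163333,  230.70897841]), 'eef_rot': array([ 9.86439099e-01,  1.64126293e-01, -2.16273632e-05, -6.80663749e-04]), 'force': array([0.47633152, 0.94752046, 0.61007348]), 'moment': array([ 0.00272901, -0.00258285, -0.08990028]), 'grip_force': 0.0, 'width': 85.59796482054719}
```

View pics/scene1.png

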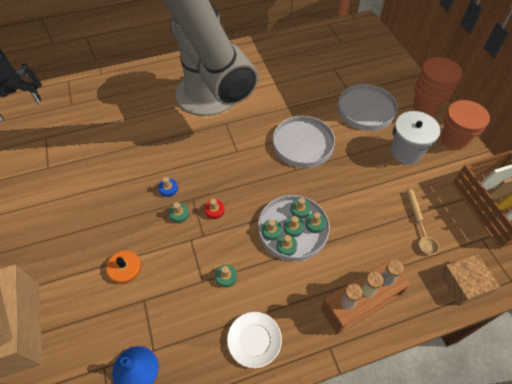

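The scene view shows the stocked tin around (295,228), with two empty tins at (303,141) and (367,107). The green canisters are at (178,212) and (226,275), red is at (214,208), blue at (168,187) and the wide orange one at (123,265). Knob tops come out at z≈54, as they should. The packed pattern puts the tin's +x at about 20° in world, which almost matches the tool's current x axis, so I'll keep this yaw.

```bash
cat >> h.py <<'E'
from scipy.spatial.transform import Rotation as R
def to(x,y,z,yaw=None):
    s=ctrl.observe(); r=R.from_quat(s["eef_rot"]); v=np.array([x,y,z])-s["eef_pos"]
    X=r.as_matrix()[:,0]
    print("units tool:",(r.inv().apply(v)/60).round(2),"pos",s["eef_pos"].round(1),"yaw",np.degrees(np.arctan2(X[1],X[0])).round(1),"tilt z",r.as_matrix()[:,2].round(3),"F",s["force"].round(1),"w",round(s["width"],1),"grip",round(s["grip_force"],1),"t",s["clock"])
E
python3 -m pendant '[[[0.84,-0.47,0],[0,0,0],1],[[0.84,-0.47,0],[0,0,0],1],[[0.84,-0.47,0],[0,0,0],1],[[0.84,-0.47,0],[0,0,0],1],[[0.84,-0.47,0],[0,0,0],1]]' 40
python3 -m pendant '[[[0.84,-0.47,0],[0,0,0],1],[[0.84,-0.47,0.2],[0,0,0],1],[[0,0,0],[0,0,0],1]]'
python3 - <<'E'
from h import *
to(440,-194,30)
p,d,K,T,i=grab("wrist"); cv2.imwrite("pics/w1.png",p[...,::-1])
W=world(d,K,T)
print(T[:3,3].round(), T[:3,2].round(2))
m=((W[...,2]>49)&(W[...,2]<60)&(d>0)).astype(np.uint8)
c,l,s,ct=cv2.connectedComponentsWithStats(m)
for k in range(1,c):
    if s[k,4]>30:
        w=W[l==k]; print(s[k],ct[k].round(),w.mean(0).round(1),np.ptp(w,axis=0).round(),np.median(p[l==k],0))
E
```

```text
clock: 0.72
eef_pos: [363.7, -280.1, 231.2]
eef_rot: [0.986, 0.164, -0.0, -0.0]
force: [0.8, -1.6, -0.3]
width: 85.7
grip_force: 0.0
clock: 1.1
eef_pos: [441.2, -192.3, 218.2]
eef_rot: [0.986, 0.167, -0.001, -0.001]
force: [-0.0, 0.5, -0.3]
width: 85.3
grip_force: 0.0
units tool: [-0.03  0.03  3.14] pos [ 441.2 -192.3  218.2] yaw 19.2 tilt z [-0.002  0.002 -1.   ] F [-0.   0.5 -0.3] w 85.3 grip 0.0 t 1.1
[ 508. -170.  362.] [0.26 0.09 0.96]
[161 117  19  18 280] [170. 125.] [ 460.6 -101.4   54.6] [17. 17.  8.] [193. 154. 108.]
[444 118  22  19 327] [454. 127.] [ 549.2 -359.6   54.8] [17. 19.  9.] [25. 26. 26.]
[247 167  18  18 245] [256. 176.] [ 441.  -195.4   54.9] [17. 17.  8.] [192. 155. 109.]
[229 248  16  17 210] [237. 256.] [ 349.6 -205.6   54.6] [18. 17.  8.] [189. 153. 109.]
```

View pics/w1.png

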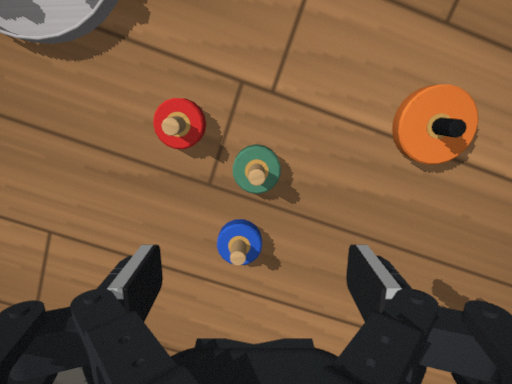

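The wrist view shows green a's knob at (256,176), right under the gripper: world (440.5,-195.4), top at 54.9, 17 mm across, which all agrees with the given sizes. Red is at (170,125), blue at (237,256) and orange at (454,127), all clear of the fingers. Next I descend and grip.

```bash
python3 -m pendant '[[[-0.03,0.05,0.9],[0,0,0],0.2],[[0,0,0.95],[0,0,0],0],[[0,0,0.85],[0,0,0],0],[[0,0,0.45],[0,0,0],0],[[0,0,0],[0,0,0],0]]' 40 | tail -6
python3 - <<'E'
from h import *
to(440.5,-195.4,27)
E
```

```text
clock: 1.78
eef_pos: [437.3, -199.5, 28.8]
eef_rot: [0.987, 0.163, -0.002, -0.001]
force: [-0.1, -0.6, -0.4]
width: 42.5
grip_force: 0.0
units tool: [ 0.07 -0.05  0.03] pos [ 437.3 -199.5   28.8] yaw 18.8 tilt z [-0.004  0.002 -1.   ] F [-0.1 -0.6 -0.4] w 42.5 grip 0.0 t 1.775
```

```bash
python3 -m pendant '[[[0.07,-0.05,0.02],[0,0,0],0],[[0,0,0],[0,0,0],-0.4],[[0,0,0],[0,0,0],-1],[[0,0,0],[0,0,0],-1],[[0,0,0],[0,0,0],-1]]' 50 | tail -6
python3 - <<'E'
from h import *
to(440.5,-195.4,27)
E
```

```text
clock: 2.4
eef_pos: [442.8, -195.2, 30.2]
eef_rot: [0.986, 0.164, 0.001, 0.001]
force: [-1.6, 2.2, 7.2]
width: 16.5
grip_force: 48.7
units tool: [-0.04 -0.01  0.05] pos [ 442.8 -195.2   30.2] yaw 18.9 tilt z [ 0.002 -0.001 -1.   ] F [-1.6  2.2  7.2] w 16.5 grip 48.7 t 2.4
```

```bash
python3 -m pendant '[[[0,0,-0.4],[0,0,0],-1],[[0,0,-0.9],[0,0,0],-1],[[0,0,-0.9],[0,0,0],-1],[[0,0,-0.2],[0,0,0],-1]]' | tail -6
python3 -m pendant '[[[0.54,-0.73,0],[0,0,0],-1],[[0.54,-0.73,0],[0,0,0],-1],[[0.54,-0.73,0],[0,0,0],-1],[[0.54,-0.73,0],[0,0,0],-1],[[0.53,-0.71,0],[0,0,0],-1]]' | tail -6
python3 -m pendant '[[[0,0,0],[0,0,0],-1],[[0,0,0],[0,0,0],-1]]' >/dev/null
cat >> h.py <<'E'
def look(name,zlo=49,zhi=60):
    p,d,K,T,i=grab("wrist"); cv2.imwrite(f"pics/{name}.png",p[...,::-1]); W=world(d,K,T); np.savez(name,p=p,d=d,K=K,T=T)
    m=((W[...,2]>zlo)&(W[...,2]<zhi)&(d>0)).astype(np.uint8)
    c,l,s,ct=cv2.connectedComponentsWithStats(m)
    for k in range(1,c):
        if s[k,4]>30:
            w=W[l==k]; print(s[k],ct[k].round(),w.mean(0).round(1),np.ptp(w,axis=0).round(),np.median(p[l==k],0))
    return p,d,K,T,W
E
python3 - <<'E'
from h import *
to(525,63,170)
look("w2")
E
```

```text
clock: 2.9
eef_pos: [443.6, -195.8, 176.7]
eef_rot: [0.986, 0.164, 0.003, 0.002]
force: [0.5, -1.3, -1.7]
width: 16.1
grip_force: 49.3
clock: 3.52
eef_pos: [524.0, 65.2, 172.0]
eef_rot: [0.986, 0.164, -0.001, -0.0]
force: [0.9, -0.3, -1.6]
width: 16.0
grip_force: 49.3
units tool: [0.02 0.01 0.03] pos [523.6  63.3 172.1] yaw 18.9 tilt z [-0.002 -0.    -1.   ] F [-0.5 -0.2 -2.1] w 16.3 grip 49.3 t 3.775
[304  59  25  24 459] [316.  71.] [627.4  47.5  57.7] [17. 18. 11.] [197. 160. 113.]
[173  65  24  25 456] [185.  77.] [590.1 141.7  57.5] [17. 18. 11.] [198. 161. 113.]
[241 101  22  23 388] [252. 112.] [582.3  84.1  58. ] [17. 17.  5.] [202. 164. 115.]
[304 136  23  23 387] [315. 147.] [572.7  25.8  57.6] [18. 17. 11.] [200. 163. 115.]
[181 140  22  23 381] [192. 151.] [536.4 120.9  57.4] [17. 17. 11.] [200. 162. 114.]
[386 289  15  10  71] [394. 293.] [467.4 -99.6  53.5] [ 5. 13.  8.] [97. 79. 56.]
```

View pics/w2.png

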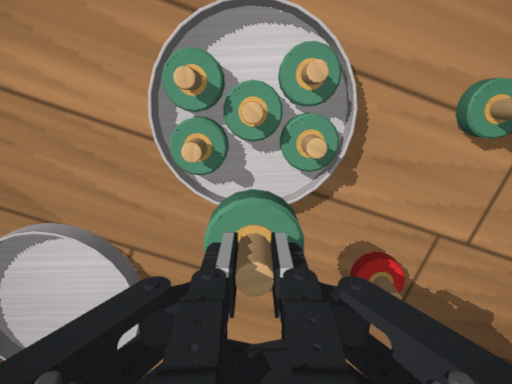

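The wrist view shows the five packed knobs at (316,71), (185,77), (252,112), (315,147) and (192,151). The near gap is just ahead of the held canister at (255,225), and the tops read z≈57.5 against an expected 57. Next I fit the tin rim and the held body to get the offsets.

```bash
cat >> h.py <<'E'
from scipy.optimize import least_squares
def circ(P,r):
    f=least_squares(lambda c:np.hypot(P[:,0]-c[0],P[:,1]-c[1])-r,P.mean(0)[:2],loss="soft_l1"); return f.x.round(1),np.abs(f.fun).mean().round(2)
def held(p,W,eef,yaw):
    hsv=cv2.cvtColor(p,cv2.COLOR_RGB2HSV); g=cv2.inRange(hsv,(60,80,20),(95,255,255))>0
    q=W[g]; n=(np.hypot(q[:,0]-eef[0],q[:,1]-eef[1])<40)&(q[:,2]>eef[2]-40)&(q[:,2]<eef[2]+15); q=q[n]
    zt=np.percentile(q[:,2],90); A=np.c_[q[:,:2]-eef[:2],np.ones(len(q))]
    top=np.abs(q[:,2]-zt)<3; q=q[top]; A=A[top]; s=np.linalg.lstsq(A,q[:,2],rcond=None)[0]
    # outer boundary by angle on the far (+tool x) side
    a=np.degrees(np.arctan2(q[:,1]-eef[1],q[:,0]-eef[0]))-yaw; r=np.hypot(q[:,0]-eef[0],q[:,1]-eef[1])
    B=np.array([q[(np.abs(a-k)<2.5)][np.argmax(r[np.abs(a-k)<2.5])] for k in range(-60,61,5) if (np.abs(a-k)<2.5).any()])
    print("held top z",zt.round(1),"slope",s[:2].round(3),"centre",circ(B,26.7),len(B))
E
python3 - <<'E'
from h import *
f=np.load("w2.npz"); p,d,K,T=[f[k] for k in "pdKT"]; W=world(d,K,T)
m=(W[...,2]>21.5)&(W[...,2]<27)&(np.abs(np.hypot(W[...,0]-581.8,W[...,1]-84)-93)<8)
hsv=cv2.cvtColor(p,cv2.COLOR_RGB2HSV); m&=(hsv[...,1]<60)
print("tin",circ(W[m],92.5),m.sum())
held(p,W,[523.6,63.3,172.1],18.9)
kt=(W[...,2]>56)&(W[...,2]<60); c,l,s,ct=cv2.connectedComponentsWithStats(kt.astype(np.uint8))
print([W[l==k].mean(0).round(1).tolist() for k in range(1,c) if s[k,4]>100])
E
```

```text
tin (array([580.7,  83.8]), np.float64(1.17)) 2302
held top z 165.6 slope [-0.026 -0.   ] centre (array([521.2,  61.8]), np.float64(0.13)) 25
[[627.7, 47.0, 58.1], [590.0, 142.1, 57.9], [582.3, 84.1, 58.0], [572.6, 25.3, 58.0], [535.9, 121.2, 57.9]]
```

```bash
python3 -m pendant '[[[0.065,0.017,0.6],[0,0,0],-1],[[0,0,0.7],[0,0,0],-1],[[0,0,0.45],[0,0,0],-1],[[0,0,0],[0,0,0],-1]]' | tail -6
python3 - <<'E'
from h import *
to(527.7,63.6,66)
p,d,K,T,W=look("w3"); held(p,W,ctrl.observe()["eef_pos"],18.9)
E
```

```text
clock: 4.32
eef_pos: [526.6, 62.3, 66.3]
eef_rot: [0.987, 0.163, -0.003, -0.0]
force: [-0.5, -1.0, -1.6]
width: 16.4
grip_force: 49.4
units tool: [ 0.02 -0.01  0.  ] pos [526.6  62.3  66.3] yaw 18.8 tilt z [-0.005 -0.    -1.   ] F [-0.5 -1.  -1.6] w 16.4 grip 49.4 t 4.325
[ 334   34   43   43 1445] [355.  55.] [627.2  47.8  57.6] [18. 18. 11.] [200. 162. 114.]
[ 111   46   44   42 1431] [132.  67.] [590.2 141.2  57.2] [18. 17. 11.] [201. 163. 115.]
[ 228  107   37   38 1078] [246. 125.] [582.4  84.1  58. ] [18. 17. 11.] [209. 169. 119.]
[ 330  163   40   37 1082] [350. 181.] [573.   26.4  57.4] [18. 18. 11.] [205. 166. 117.]
[ 130  170   39   37 1073] [149. 188.] [536.9 120.7  57.1] [18. 18. 11.] [204. 166. 117.]
[ 203  192  101   62 2963] [253. 218.] [539.1  65.9  58.2] [41. 52. 11.] [ 81. 137. 108.]
held top z 59.8 slope [-0.025  0.001] centre (array([524.2,  60.8]), np.float64(0.16)) 25
```

```bash
python3 -m pendant '[[[0.03,-0.015,0.1],[0,0,0],-1],[[0,0,0.12],[0,0,0],-1],[[0,0,0.12],[0,0,0],-1],[[0,0,0.1],[0,0,0],-1],[[0,0,0.06],[0,0,0],-1]]' | tail -6
python3 - <<'E'
from h import *
to(527.7,63.6,33)
E
```

```text
clock: 5.0
eef_pos: [529.6, 65.2, 37.6]
eef_rot: [0.986, 0.164, -0.0, -0.0]
force: [0.2, 0.2, -1.8]
width: 16.2
grip_force: 49.4
units tool: [-0.04  0.01  0.08] pos [529.6  65.2  37.6] yaw 18.9 tilt z [-0.001 -0.    -1.   ] F [ 0.2  0.2 -1.8] w 16.2 grip 49.4 t 5.0
```

```bash
python3 -m pendant '[[[0,0,0.05],[0,0,0],-1],[[0,0,0.03],[0,0,0],-1],[[0,0,0],[0,0,0],-1]]' | tail -6
python3 - <<'E'
from h import *
to(527.7,63.6,33)
E
```

```text
clock: 5.38
eef_pos: [529.9, 65.1, 33.4]
eef_rot: [0.986, 0.164, 0.0, 0.0]
force: [-0.6, 0.8, -1.3]
width: 15.9
grip_force: 49.4
units tool: [-0.04  0.01  0.01] pos [529.9  65.1  33.4] yaw 18.9 tilt z [ 0. -0. -1.] F [-0.6  0.8 -1.3] w 15.9 grip 49.4 t 5.375
```

```bash
python3 -m pendant '[[[0,0,0.02],[0,0,0],-1],[[0,0,0.015],[0,0,0],-1],[[0,0,0],[0,0,0],-1]]' | tail -6
python3 - <<'E'
from h import *
to(527.7,63.6,33)
E
```

```text
clock: 5.75
eef_pos: [530.0, 65.3, 33.2]
eef_rot: [0.986, 0.164, 0.001, 0.0]
force: [-6.2, 1.1, 16.4]
width: 16.4
grip_force: 51.5
units tool: [-0.05  0.01  0.  ] pos [530.   65.3  33.2] yaw 18.9 tilt z [ 0.001 -0.    -1.   ] F [-6.2  1.1 16.4] w 16.4 grip 51.5 t 5.75
```

Contact with the bottom at 16 N, at the expected height. I release it, lift and take one look.

```bash
python3 -m pendant '[[[0,0,-0.01],[0,0,0],-0.3],[[0,0,0],[0,0,0],-0.2],[[0,0,0],[0,0,0],-0.2],[[0,0,-0.3],[0,0,0],-0.2],[[0,0,-0.7],[0,0,0],-0.2]]' | tail -6
python3 -m pendant '[[[-0.2,0,-0.9],[0,0,0],0],[[-0.3,0,-0.5],[0,0,0],0.2],[[0,0,0],[0,0,0],0.2]]' | tail -6
python3 - <<'E'
from h import *
to(655,-124,29)
look("w4",54,60)
E
```

```text
clock: 6.38
eef_pos: [528.4, 65.1, 90.6]
eef_rot: [0.986, 0.164, -0.002, -0.0]
force: [0.9, -0.1, 0.6]
width: 34.2
grip_force: 0.0
clock: 6.75
eef_pos: [502.0, 55.2, 178.0]
eef_rot: [0.986, 0.164, 0.002, 0.001]
force: [-0.0, 0.1, -0.2]
width: 51.4
grip_force: 0.0
units tool: [1.44 3.65 2.5 ] pos [502.   55.2 178. ] yaw 18.9 tilt z [ 0.005 -0.    -1.   ] F [-0.   0.1 -0.2] w 51.4 grip 0.0 t 6.75
[303  28  24  26 453] [315.  41.] [627.5  47.1  58. ] [17. 18.  6.] [193. 157. 110.]
[172  35  23  25 448] [183.  47.] [589.9 141.9  57.8] [17. 17.  6.] [194. 158. 111.]
[240  72  22  23 397] [251.  83.] [582.1  84.   57.9] [17. 17.  5.] [199. 161. 113.]
[304 109  22  22 373] [314. 119.] [572.4  25.5  58.1] [18. 17.  5.] [198. 161. 113.]
[179 113  22  22 365] [190. 124.] [535.8 121.1  57.8] [17. 17.  6.] [198. 161. 113.]
[242 145  21  21 334] [252. 155.] [527.9  63.9  58. ] [18. 18.  5.] [199. 161. 113.]
[382 268  19  16 229] [391. 276.] [460.8 -99.8  55.3] [17. 17.  3.] [129. 104.  74.]
```

View pics/w4.png

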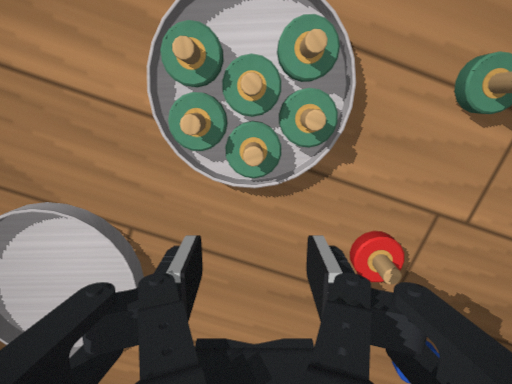

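The picture shows canister a seated in the near gap, knob at (252,155), with its top at 58.0 like its neighbours. The far gap is open at (250,20). Canister b is at (495,83), so I move over it.

```bash
python3 -m pendant '[[[0.29,0.73,0],[0,0,0],0.2],[[0.29,0.73,0],[0,0,0],0.2],[[0.29,0.73,0],[0,0,0],0],[[0.29,0.73,0],[0,0,0],0],[[0.28,0.73,0],[0,0,0],0]]' | tail -6
python3 -m pendant '[[[0,0,0.6],[0,0,0],0],[[0,0,0],[0,0,0],0]]' >/dev/null
python3 - <<'E'
from h import *
to(655,-124,29)
look("w5",54,60)
E
```

```text
clock: 7.42
eef_pos: [654.7, -124.8, 173.1]
eef_rot: [0.986, 0.164, -0.001, -0.001]
force: [0.7, 0.0, 0.6]
width: 42.7
grip_force: 0.0
units tool: [0.06 0.04 1.75] pos [ 651.8 -123.4  134.2] yaw 18.9 tilt z [-0.01   0.003 -1.   ] F [ 0.1  1.  -0.4] w 42.5 grip 0.0 t 7.675
[  4 144  29  25 536] [ 17. 156.] [628.7  45.4  57.4] [17. 18.  6.] [185. 150. 105.]
[245 183  23  23 382] [256. 194.] [ 656.3 -124.4   55.1] [17. 17.  3.] [198. 161. 113.]
[ 25 222  27  22 440] [ 38. 233.] [573.5  23.6  57.3] [18. 18.  6.] [186. 151. 106.]
```

```bash
python3 -m pendant '[[[0.065,0.04,0.7],[0,0,0],0],[[0,0,0.65],[0,0,0],0],[[0,0,0.37],[0,0,0],0],[[0,0,0],[0,0,0],0]]' | tail -6
python3 - <<'E'
from h import *
to(656.3,-124.4,29.5)
E
```

```text
clock: 8.22
eef_pos: [657.8, -123.9, 35.7]
eef_rot: [0.986, 0.165, -0.001, -0.001]
force: [0.6, 0.1, 0.0]
width: 42.6
grip_force: 0.0
units tool: [-0.03 -0.    0.1 ] pos [ 657.8 -123.9   35.7] yaw 18.9 tilt z [-0.003  0.001 -1.   ] F [0.6 0.1 0. ] w 42.6 grip 0.0 t 8.225
```

```bash
python3 -m pendant '[[[-0.02,0,0.1],[0,0,0],0],[[0,0,0],[0,0,0],-0.4],[[0,0,0],[0,0,0],-1],[[0,0,0],[0,0,0],-1],[[0,0,0],[0,0,0],-1]]' 50 | tail -6
python3 - <<'E'
from h import *
to(656.3,-124.4,29)
E
```

```text
clock: 8.85
eef_pos: [657.9, -125.2, 31.7]
eef_rot: [0.986, 0.164, 0.001, 0.0]
force: [-1.3, 1.1, 6.1]
width: 16.4
grip_force: 49.0
units tool: [-0.02 -0.02  0.04] pos [ 657.9 -125.2   31.7] yaw 18.9 tilt z [ 0.001 -0.    -1.   ] F [-1.3  1.1  6.1] w 16.4 grip 49.0 t 8.85
```

```bash
python3 -m pendant '[[[0,0,-0.4],[0,0,0],-1],[[0,0,-0.8],[0,0,0],-1],[[0,0,-0.8],[0,0,0],-1],[[0.1,-0.3,0],[0,0,0],-1]]' | tail -6
python3 -m pendant '[[[0.17,-0.7,0],[0,0,0],-1],[[0.17,-0.7,0],[0,0,0],-1],[[0.17,-0.7,0],[0,0,0],-1],[[0.17,-0.7,0],[0,0,0],-1],[[0.17,-0.66,0],[0,0,0],-1]]' | tail -6
python3 -m pendant '[[[0,0,0.5],[0,0,0],-1],[[0,0,0],[0,0,0],-1]]' >/dev/null
python3 - <<'E'
from h import *
to(638.5,106.5,90)
p,d,K,T,W=look("w6",54,60); held(p,W,ctrl.observe()["eef_pos"],18.9)
E
```

```text
clock: 9.35
eef_pos: [659.5, -107.8, 155.3]
eef_rot: [0.987, 0.163, 0.004, 0.002]
force: [0.4, 0.6, -0.5]
width: 15.9
grip_force: 48.9
clock: 9.98
eef_pos: [637.0, 108.7, 148.8]
eef_rot: [0.986, 0.164, -0.001, -0.0]
force: [0.3, -0.1, -1.6]
width: 16.4
grip_force: 48.9
units tool: [0.04 0.03 0.45] pos [635.6 107.5 116.8] yaw 19.0 tilt z [-0.008 -0.001 -1.   ] F [-0.1  0.   0.6] w 16.2 grip 49.0 t 10.225
[317 231  26  24 477] [329. 243.] [629.   47.7  57.8] [17. 18.  6.] [121.  98.  69.]
[174 237  25  24 470] [186. 249.] [591.3 142.3  57.7] [18. 18.  6.] [193. 156. 111.]
[250 335  21   9 119] [259. 339.] [533.8  66.8  56.6] [ 9. 15.  5.] [157. 127.  91.]
held top z 109.0 slope [-0.024  0.003] centre (array([634.2, 106.4]), np.float64(0.17)) 25
```

View pics/w6.png

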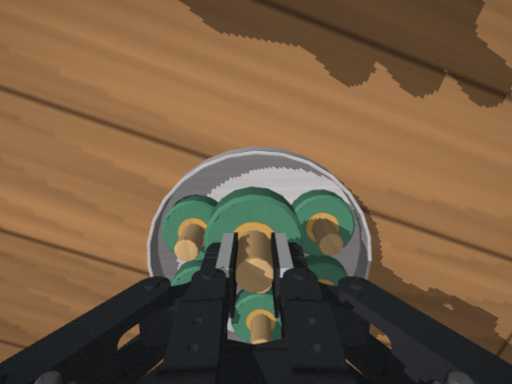

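The held canister sits at (255,225) over the far gap, between packed knobs at (329,243) and (186,249). Its body centre measures (634.2,106.4) against a target of about (638.3,105.8), so I correct and lower.

```bash
python3 -m pendant '[[[0.06,0.03,0.35],[0,0,0],-1],[[0,0,0.35],[0,0,0],-1],[[0,0,0.05],[0,0,0],-1],[[0,0,0],[0,0,0],-1]]' | tail -6
python3 - <<'E'
from h import *
to(638.5,106.5,34.7)
p,d,K,T,W=look("w7",52,60); held(p,W,ctrl.observe()["eef_pos"],18.9)
E
```

```text
clock: 10.78
eef_pos: [642.6, 105.8, 75.6]
eef_rot: [0.986, 0.164, 0.0, 0.0]
force: [-0.6, 1.5, 0.2]
width: 16.0
grip_force: 49.0
units tool: [-0.06 -0.03  0.68] pos [642.6 105.8  75.6] yaw 18.9 tilt z [ 0. -0. -1.] F [-0.6  1.5  0.2] w 16.0 grip 49.0 t 10.775
[209 188  86  29 301] [252. 195.] [662.9 113.   56.1] [23. 43.  8.] [52. 87. 70.]
[322 267  29  19 321] [335. 275.] [632.6  51.3  56.5] [13. 14.  7.] [98. 79. 57.]
[162 274  19  12 100] [172. 279.] [598.  140.8  54.8] [ 4. 12.  7.] [112.5  91.   65. ]
[240 312  29  30 678] [254. 326.] [584.2  84.7  57.3] [18. 18.  8.] [187. 151. 106.]
held top z 67.9 slope [-0.016  0.002] centre (array([641.2, 104.9]), np.float64(0.14)) 25
```

```bash
python3 -m pendant '[[[-0.035,-0.03,0.15],[0,0,0],-1],[[0,0,0.1],[0,0,0],-1],[[0,0,0],[0,0,0],-1]]' | tail -6
python3 - <<'E'
from h import *
to(639.8,106.8,34.7)
p,d,K,T,W=look("w8",52,60); held(p,W,ctrl.observe()["eef_pos"],18.9)
E
```

```text
clock: 11.2
eef_pos: [639.2, 107.2, 59.9]
eef_rot: [0.986, 0.164, -0.001, -0.0]
force: [0.4, -0.6, -0.9]
width: 16.2
grip_force: 49.0
units tool: [0.01 0.01 0.42] pos [639.2 107.2  59.9] yaw 18.9 tilt z [-0.001 -0.    -1.   ] F [ 0.4 -0.6 -0.9] w 16.2 grip 49.0 t 11.2
[233 218  43  27 444] [253. 231.] [645.9 108.8  54.1] [13. 21.  8.] [181.5 142.5  82. ]
[243 325  31  19 427] [258. 335.] [587.8  86.3  56.5] [11. 16.  7.] [158. 128.  90.]
held top z 52.1 slope [-0.015  0.002] centre (array([637.8, 106.2]), np.float64(0.16)) 25
```

Centred to within 1 mm. I insert it slowly and check the force.

```bash
python3 -m pendant '[[[0.01,0.005,0.1],[0,0,0],-1],[[0,0,0.1],[0,0,0],-1],[[0,0,0.1],[0,0,0],-1],[[0,0,0.06],[0,0,0],-1],[[0,0,0],[0,0,0],-1]]' | tail -6
python3 - <<'E'
from h import *
to(639.2,107,34.7)
E
```

```text
clock: 11.88
eef_pos: [640.1, 107.1, 38.5]
eef_rot: [0.986, 0.164, -0.0, -0.0]
force: [-0.6, 0.2, -0.9]
width: 16.1
grip_force: 49.0
units tool: [-0.02 -0.    0.06] pos [640.1 107.1  38.5] yaw 18.9 tilt z [-0.001 -0.    -1.   ] F [-0.6  0.2 -0.9] w 16.1 grip 49.0 t 11.875
```

```bash
python3 -m pendant '[[[0,0,0.05],[0,0,0],-1],[[0,0,0.025],[0,0,0],-1],[[0,0,0],[0,0,0],-1]]' | tail -6
```

```text
clock: 12.25
eef_pos: [640.4, 107.2, 34.8]
eef_rot: [0.986, 0.164, 0.0, 0.0]
force: [-1.2, -0.3, 1.7]
width: 16.4
grip_force: 49.1
```

Bottom contact is just starting, at the expected height. I release, lift and back off for a check.

```bash
python3 -m pendant '[[[0,0,0.005],[0,0,0],-0.3],[[0,0,0],[0,0,0],-0.2],[[0,0,0],[0,0,0],-0.2],[[0,0,-0.3],[0,0,0],-0.2],[[0,0,-0.7],[0,0,0],-0.2]]' | tail -6
python3 -m pendant '[[[-0.5,0,-0.8],[0,0,0],-0.2],[[-0.9,0,-0.4],[0,0,0],-0.2],[[-0.9,0,0],[0,0,0],-0.2],[[0,0,0],[0,0,0],-0.2]]' | tail -6
python3 - <<'E'
from h import *
look("w9",54,60)
E
```

```text
clock: 12.88
eef_pos: [639.2, 107.0, 93.9]
eef_rot: [0.986, 0.164, -0.002, -0.0]
force: [0.1, 0.0, 0.1]
width: 34.0
grip_force: 0.0
clock: 13.38
eef_pos: [506.1, 61.8, 167.4]
eef_rot: [0.987, 0.164, -0.001, -0.0]
force: [-0.3, 0.3, 0.3]
width: 33.9
grip_force: 0.0
[242   0  25  16 294] [254.   6.] [635.  105.1  57.7] [11. 17.  6.] [186.5 151.  107. ]
[313  33  24  26 492] [324.  45.] [627.5  47.2  58. ] [17. 18.  6.] [196. 159. 112.]
[175  40  25  26 479] [187.  53.] [589.9 141.9  57.8] [18. 18.  6.] [197. 160. 113.]
[246  78  23  24 428] [257.  90.] [582.2  84.   58. ] [17. 17.  4.] [202. 164. 115.]
[312 116  23  23 401] [323. 127.] [572.5  25.5  58. ] [18. 17.  6.] [201. 163. 115.]
[183 121  23  22 393] [194. 131.] [535.9 121.1  57.8] [17. 17.  5.] [201. 164. 115.]
[248 153  22  22 364] [259. 164.] [528.   63.9  57.9] [17. 17.  6.] [202. 164. 115.]
[395 278  16  13 111] [404. 284.] [ 464.6 -101.    55.3] [10. 17.  3.] [124. 100.  71.]
```

View pics/w9.png

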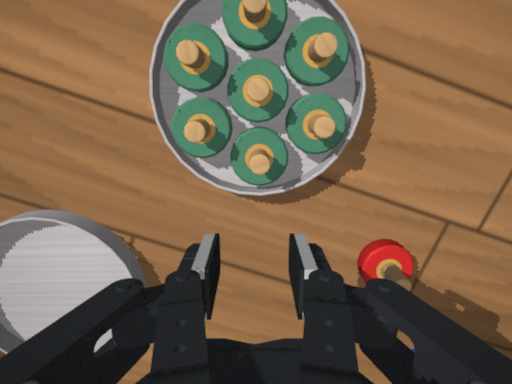

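All seven canisters sit in the tin. The new ones are at (254,8) and (259,164), with all knob tops level at z≈58, and the gripper is clear.

```bash
python3 -c "
from rig import ctrl
print(ctrl.job_done())"
```

```text
the job is handed in; nothing more can be done
None
```

Both green canisters are in the round tin's two gaps, with all seven knob tops level in the last wrist view, the orange canister never touched, and the job handed in at about 13.5 s of the allowed 53 s.

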